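# Hold the curing lamp over a false nail on its stand

### The arm

A 7-joint arm with a two-finger parallel gripper is mounted at the origin on the work surface. World frame = base frame: x ahead of the robot, y to its left, z up, the work surface at z = 0. Lengths are in mm, angles in rad, forces in N, time in s.
With the tool pointing down it reaches from about 400 to 875 mm from the base axis. Payload 4.4 kg.
Tool frame: the origin (TCP) lies at the very end of the fingers, on their centre line; the grasp point (between the pads) lies ctrl.grip_depth behind it (ctrl.grip_depth is the distance from the TCP to the grasp point, in mm); z points along the fingers, y is the direction in which the jaws open and shut (so a half turn about z gives the same grasp; the last joint's range is limited). The gripper opens to 85 mm and grips with 20 to 120 N. Pads are 22 mm wide; open, the fingers measure 114 mm over their backs; the gripper's body (76 mm by 85 mm) begins 54 mm behind the grasp point. The pads swing forward as they close: fully open they stand 13 mm farther back than shut.
Start: joints at [-1.27, 0.628, 0.038, 1.517, -0.027, 0.996, -0.02], TCP at [233.087, 606.785, 231.313] pointing down, gripper open.
Joint ranges: [-3.06, 3.06], [-0.37, 2.12], [-1.25, 1.32], [0.18, 2.47], [-1.1, 4.24], [0.23, 1.98], [-2.94, 2.94]. Speed limits (rad/s): [2.57, 2.57, 3.14, 3.14, 3.14, 3.14, 3.14].

### API

Orientations are given as [roll, pitch, yaw] about the fixed x, y, z axes, in that order (R = Rz(yaw) Ry(pitch) Rx(roll)).
In Python, from cell import ctrl gives the robot as it stands.
- The arm moves only by the tool servo_tool, never from a script. Its argument "commands" is one flat list of numbers, 5 for each row, row after row: the shift along the tool's x, y, z in units of 25 mm (1.0 is 25 mm), then the turn about the tool's z in units of 6 degrees (1.0 is 6 degrees), then the closure, from 0 (fully open) to 1 (shut). In form: [tx, ty, tz, twist, gripper, tx, ty, tz, twist, gripper, ...]. A call has 1 to 10 rows; each row is the pose to reach, as a shift and turn from the pose commanded when the call began, along the tool's axes at that moment; what a row does not reach only later rows make up. A row lasts 1/12 s, in which the tool goes at most 41.7 mm and 7.16 degrees, less where a joint would pass 70% of its speed; a pose out of reach is approached as far as the arm can. A call with a gripper value outside its range is refused whole. The fingers move at their own pace and stop on an object; the grip force is fixed at half the most. Time passes only in rows, so rows that repeat a pose let the fingers close. It gives the time, the measured TCP pose, the force and the opening at its end, in the units of the state.
- ctrl.read_state(): the state, without advancing time (a new reading comes with each control period).
- ctrl.get_image(name): name is "scene" or "top"; returns a dict with "img" (384x512x3 uint8, blue, green, red), "K" (3x3 intrinsics, pixels), "T" (4x4, takes a point from camera to world coordinates). Camera axes: x right, y down, z forward; pixel columns grow to the right and rows downward; lengths in mm; the calibration is good to about 2 mm. A picture is of the moment at which its call begins. There is no depth.
- ctrl.finish_job(): hands the job in, once; it reports no verdict.
The state is a dict: "clock": time; "qpos": joint angles; "qd": joint speeds; "tau": joint torques, N m; "eef_pos": TCP position; "tool_rot": TCP orientation; "force": force on the tool from outside, world axes, zero at the start; "torque": the same for the moment, N m; "width": finger opening in mm.
Only numpy, scipy, OpenCV 4.12 (cv2) and the standard library are available. Lean on these libraries where they do the work, as an engineer would, in place of code of your own. Each camera call takes 0.05 s, during which the arm holds its last target.

### The job

Stand the holder with the long false nail upright and centred on top of the narrow steel pedestal and let go of it. Then take the hand-held curing lamp from its dock, carry it over the open tip box, and finish still holding it level and hovering about a centimetre above that nail, centred over it and with the lamp's long side in line with the nail, never touching the nail, its holder or the pedestal with the lamp. Do not bump the tip box or disturb the short-nail holder, the bottles or the buffing block.

Things in the scene. Friction and masses are not known exactly. Their poses are not given: they have to be found in the camera images.
- long_tip_center (a point): Centre (half-way up, 25 mm above its underside) of the loose long-nail holder, 50 mm tall, 35 g: round dark steel foot 30 mm across and 6 mm thick, grey plastic stem 12 mm (its x) by 18 mm (its y) from 6 to 45 mm height, and on top a curved cream false nail 34 mm long (x), 16 mm wide (y), highest at 50 mm, centred over the stem. It stands upright on the table; its z is up. Grip the stem across y: the nail overhangs it along x.
- short_tip_center (a point): Centre (25 mm up) of the other loose holder, the same except that its nail is only 18 mm long. Leave it alone. Which of the two stands where varies.
- pedestal_top (a point): Centre of the flat top face of the fixed steel pedestal, 60 mm above the table. The top is bright steel, a disc 28 mm across, 6 mm thick, on a thin 12 mm post with a darker round base 68 mm across and 8 mm thick.
- lamp_center (a point): Centre (half-way up, 34 mm above its underside) of the loose hand-held curing lamp, 68 mm tall, about 130 g: a white head 66 mm long (x), 36 mm wide (y), 18 mm thick with the lit window centred in its flat underside, and on top a centred upright grey handle 30 mm (x) by 20 mm (y) that rises from 18 to 68 mm. It stands upright in the dock, its z up. Grip the handle across y.
- dock: Fixed black charging dock 100 (x) by 60 (y) mm; the lamp stands loose on its plate, 10 mm above the table, between two end lips 6 mm high. Origin at the centre of its underside; the lamp's x lies along the dock's x. Lift the lamp straight up.
- tip_box: Fixed clear plastic tip box 200 mm long (x), 110 mm wide (y), 28 mm high, divided into ten compartments with nail tips; its clear lid stands open along its +y long side, leaning slightly outward, its upper edge 116 mm above the table and 71 mm to +y of the origin, as long as the box. Origin at the centre of its underside. It stands between the dock and the pedestal.
- bottle_left: Loose amber polish bottle, 32 mm across, 76 mm tall with its black cap, origin at the centre of its underside. Stands beyond the pedestal. Leave it alone.
- bottle_right: Loose white polish bottle of the same size, origin at the centre of its underside. Stands beyond the dock. Leave it alone.
- buffer: Loose white buffing block 25 (x) by 92 (y) by 25 mm, origin at the centre of its underside. Lies between the pedestal and the robot. Leave it alone.
Mind the look-alikes: they are no part of the job. What is shaped like the dock but turquoise is not meant.

How it is judged (in metres and radians):
On the way, in this order (a step that is already met when the one before it is completed fails the run):
1. the long-nail holder stands upright, centred and released on the pedestal (horizontal distance between long_tip_center and pedestal_top below 0.009 m and z of long_tip_center in the frame of pedestal_top between 0.021 and 0.029 m and angle between long_tip_center's own z axis and vertical below 0.1 rad and contact force between the fingers and long_tip below 0.05 N and linear speed of long_tip below 0.02 m/s), for 0.3 s.
2. the lamp passes above the tip box (x of lamp_center in the frame of tip_box between -0.11 and 0.11 m and y of lamp_center in the frame of tip_box between -0.06 and 0.08 m and height (world z) of lamp_center above 0.08 m).
At the end, for the whole second after the job is handed in: Long-nail holder released, upright, within 9 mm of the pedestal's centre; lamp held still by the fingers alone, underside 3 to 21 mm above the nail, centre within 10 mm of it in plan, long axis within 0.22 rad of the nail's, tilt under 0.15 rad (all of step 1 and z of lamp_center in the frame of long_tip_center between 0.062 and 0.08 m and horizontal distance between lamp_center and long_tip_center below 0.01 m and angle between the x axis of lamp_center and the x axis of long_tip_center, either way round below 0.22 rad and angle between lamp_center's own z axis and vertical below 0.15 rad and linear speed of lamp below 0.02 m/s and contact force between the fingers and lamp above 1 N and contact force between lamp and long_tip below 0.05 N and contact force between lamp and pedestal below 0.05 N and contact force between lamp and tip_box below 0.05 N and contact force between lamp and dock below 0.05 N and contact force between lamp and short_tip below 0.05 N and contact force between lamp and bottle_left below 0.05 N and contact force between lamp and bottle_right below 0.05 N and contact force between lamp and buffer below 0.05 N); the arm keeps its last pose, push and grip.
It fails at once if the lamp touches the long nail, its holder or the pedestal (contact force between lamp and long_tip above 0.3 N or contact force between lamp and pedestal above 0.3 N).
It fails at once if the tip box is bumped (contact force between tip_box and anything else above 3 N).
It fails at once if a bystander is disturbed (distance of any of short_tip_center, bottle_left, bottle_right, buffer from where it was at the start of the episode above 0.015 m).
It also fails if it takes over 64 s, if anything falls off the work surface, if the arm or the gripper's body presses on something with over 40 N, if the wrist force passes 120 N, or if a joint passes its speed limit or range.

## Working session

There is one attempt and no reset: what is moved stays moved. The work goes in short steps, Python scripts to look and compute and a tool call to move; the robot and the scene stay as the last step left them, time stands still between calls to the robot, and variables do not carry over. Pictures are saved under pics/ and viewed, and the job is handed in when it is done.

Besides the shell and the picture viewer there is one more tool, called after "Request:" by a JSON object that holds its "fn" and its "kwargs", one argument or row to a line. servo_tool: Moves the arm, as the interface text tells. Its arguments: {"type":"object","properties":{"commands":{"type":"array","items":{"type":"number"}}},"required":["commands"]}

```bash
ls; mkdir -p pics; python3 - <<'E'
from cell import ctrl
import cv2,numpy as np
print(ctrl.read_state(), ctrl.grip_depth)
for n in("scene","top"):
    r=ctrl.get_image(n); cv2.imwrite(f"pics/{n}0.png",r["img"]); np.savez(f"pics/{n}.npz",K=r["K"],T=r["T"]); print(n,r["K"].tolist(),r["T"].round(3).tolist())
E
```

```text
pics
{'clock': 0.0, 'qpos': array([-1.26979297,  0.62933573,  0.03840119,  1.51839162, -0.0269721 ,
        0.99629971, -0.02001853]), 'qd': array([ 0.00110777, -0.00080657, -0.00014887, -0.00045054,  0.0018534 ,
       -0.00028078, -0.00032719]), 'tau': array([ 1.23010781e-03, -5.63408804e+01,  1.22645885e+00, -1.93443847e+01,
        1.08786853e-02,  1.04259045e-02,  1.47044382e-06]), 'eef_pos': array([232.84157989, 606.18099991, 230.38753994]), 'tool_rot': array([-3.13967530e+00,  2.47980493e-05,  2.77481841e+00]), 'force': array([-0.32690806,  0.48252439, -0.61763102]), 'torque': array([ 0.01400827, -0.00608817, -0.0267189 ]), 'width': 85.23314862449914} 18.700000000000003
scene [[409.9726551489966, 0.0, 257.06096957225674], [0.0, 409.9726551489966, 190.1359034961795], [0.0, 0.0, 1.0]] [[-0.633, 0.405, -0.66, 1064.742], [0.774, 0.351, -0.527, 496.66], [0.018, -0.844, -0.535, 601.532], [0.0, 0.0, 0.0, 1.0]]
top [[409.4555368120554, 0.0, 252.3595631046432], [0.0, 409.4555368120554, 193.27842351606418], [0.0, 0.0, 1.0]] [[-0.008, -0.994, 0.112, 314.408], [-1.0, 0.009, 0.003, -12.42], [-0.004, -0.112, -0.994, 1028.191], [0.0, 0.0, 0.0, 1.0]]
```

View pics/scene0.png

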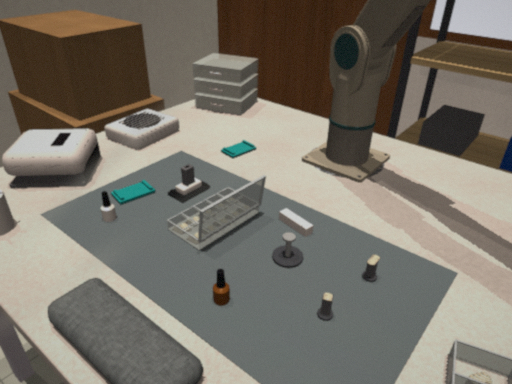

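View pics/top0.png

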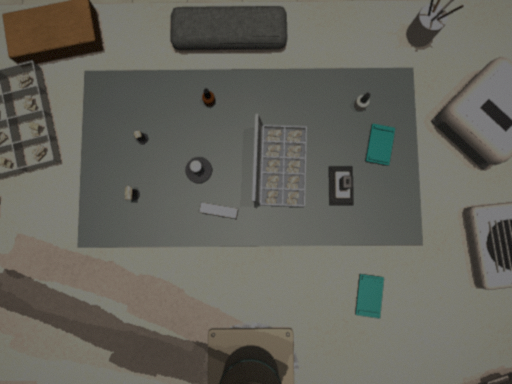

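```bash
python3 - <<'E'
import cv2,numpy as np
t=cv2.imread("pics/top0.png"); s=cv2.imread("pics/scene0.png")
def c(im,u,v,w,h,k):return cv2.resize(im[v:v+h,u:u+w],None,fx=k,fy=k,interpolation=cv2.INTER_CUBIC)
cv2.imwrite("pics/a1.png",np.hstack([c(t,120,115,40,48,8)[:384],c(t,110,170,40,48,8)]))
cv2.imwrite("pics/a2.png",c(t,175,145,80,75,8))
cv2.imwrite("pics/a3.png",c(t,240,105,120,110,6.5)[:600])
cv2.imwrite("pics/a4.png",np.hstack([c(s,310,280,40,48,8),c(s,350,245,40,48,8)]))
E
```

```text
(no output)
```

View pics/a1.png

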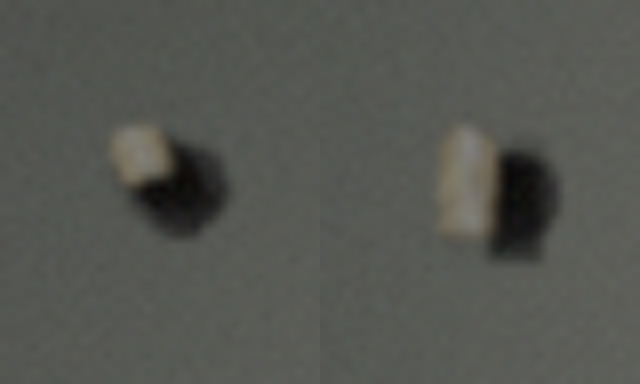

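View pics/a2.png

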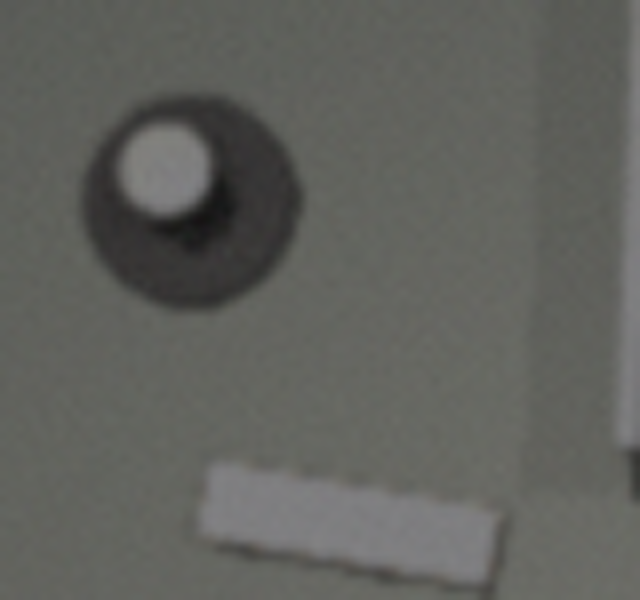

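View pics/a3.png

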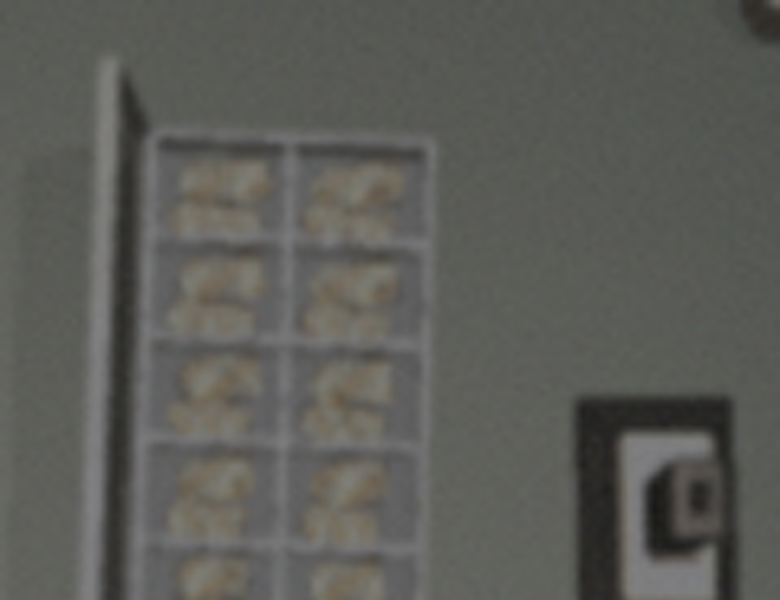

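View pics/a4.png

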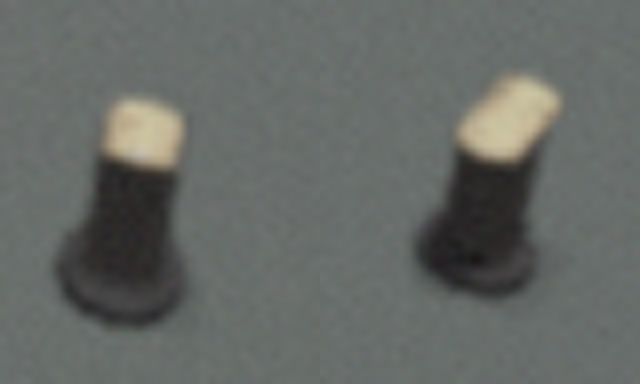

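```bash
cat > h.py <<'E'
import numpy as np,cv2
cams={n:(lambda f:(f["K"],f["T"]))(np.load(f"pics/{n}.npz")) for n in("scene","top")}
def ray(n,u,v,z):
    K,T=cams[n]; d=T[:3,:3]@np.linalg.solve(K,[u,v,1.]); o=T[:3,3]; return (o+d*(z-o[2])/d[2])
def proj(n,P):
    K,T=cams[n]; p=np.linalg.inv(T)@np.r_[P,1.]; q=K@p[:3]; return q[:2]/q[2]
def blob(n,mask,roi,z):
    u,v,w,h=roi; m=np.zeros(mask.shape,np.uint8); m[v:v+h,u:u+w]=mask[v:v+h,u:u+w]
    k,l,st,_=cv2.connectedComponentsWithStats(m); i=1+np.argmax(st[1:,4])
    ys,xs=np.nonzero(l==i); P=np.array([ray(n,a,b,z) for a,b in zip(xs,ys)])[:,:2]
    c=P.mean(0); w_,V=np.linalg.eigh(np.cov((P-c).T)); a=V[:,1]
    return c.round(1),len(xs),round(float(np.arctan2(a[1],a[0])),3),(np.sqrt(12*w_)).round(1)
E
python3 - <<'E'
from h import *
t=cv2.imread("pics/top0.png").astype(int); s=cv2.imread("pics/scene0.png").astype(int)
cream=((t[...,2]-t[...,0])>20).astype(np.uint8)
print("long",blob("top",cream,(115,180,30,28),48.5)); print("short",blob("top",cream,(125,120,25,25),48.5))
cs=((s[...,2]-s[...,0])>25).astype(np.uint8)
print("long s",blob("scene",cs,(355,245,30,25),48.5)); print("short s",blob("scene",cs,(315,285,25,22),48.5))
g=t.mean(2)
print("gray",g[165,195],g[150,215],g[180,200],g[211,219],g[170,341],g[185,338],g[183,345])
br=(g>125).astype(np.uint8)
for th in(110,120,130):
  br=(g>th).astype(np.uint8)
  print(th,"ped",blob("top",br,(185,155,22,20),60)); print("buf",blob("top",br,(195,198,50,25),25)); print("lamphead",blob("top",br,(328,165,30,42),28))
dk=(g<75).astype(np.uint8)
print("pedbase",blob("top",dk,(180,150,38,38),8)); print("dock",blob("top",dk,(322,160,38,50),10))
E
```

```text
long (array([429.9, 296.4]), 19, -3.081, array([ 4.1, 26.4]))
short (array([571.5, 276.3]), 10, -2.618, array([ 4.4, 14.8]))
long s (array([431.6, 292.4]), 86, 3.114, array([15.6, 32.3]))
short s (array([575.9, 273.4]), 64, -2.839, array([15.8, 17.4]))
gray 126.66666666666667 95.66666666666667 56.0 124.33333333333333 43.0 109.33333333333333 79.0
110 ped (array([492.1, 127.1]), 81, 2.807, array([21.3, 21.4]))
buf (array([387.9,  75.3]), 334, 1.39, array([22.6, 89.4]))
lamphead (array([ 445.9, -226.5]), 161, -3.084, array([33.1, 77.5]))
120 ped (array([491.6, 127.3]), 68, 2.202, array([19.4, 19.8]))
buf (array([388.4,  75.8]), 295, 1.387, array([20.5, 87. ]))
lamphead (array([ 440.5, -227.7]), 105, -3.027, array([29.3, 76.2]))Traceback (most recent call last):
  File "<stdin>", line 12, in <module>
  File "h.py", line 9, in blob
    k,l,st,_=cv2.connectedComponentsWithStats(m); i=1+np.argmax(st[1:,4])
                                                      ~~~~~~~~~^^^^^^^^^^
    return _wrapfunc(a, 'argmax', axis=axis, out=out, **kwds)
    return bound(*args, **kwds)
ValueError: attempt to get argmax of an empty sequence
```

```bash
python3 - <<'E'
import cv2,numpy as np
t=cv2.imread("pics/top0.png"); s=cv2.imread("pics/scene0.png")
def c(im,u,v,w,h,k):return cv2.resize(im[v:v+h,u:u+w],None,fx=k,fy=k,interpolation=cv2.INTER_CUBIC)
cv2.imwrite("pics/b1.png",cv2.convertScaleAbs(c(t,320,160,45,50,12),alpha=1.6))
cv2.imwrite("pics/b2.png",c(s,160,155,60,50,12))
E
```

```text
(no output)
```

View pics/b1.png

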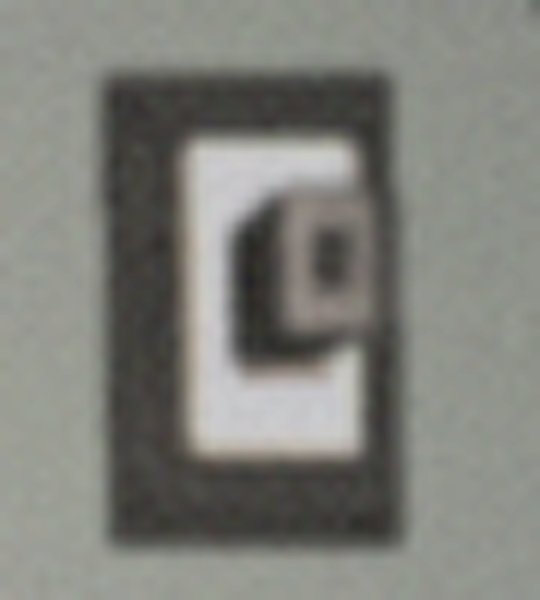

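View pics/b2.png

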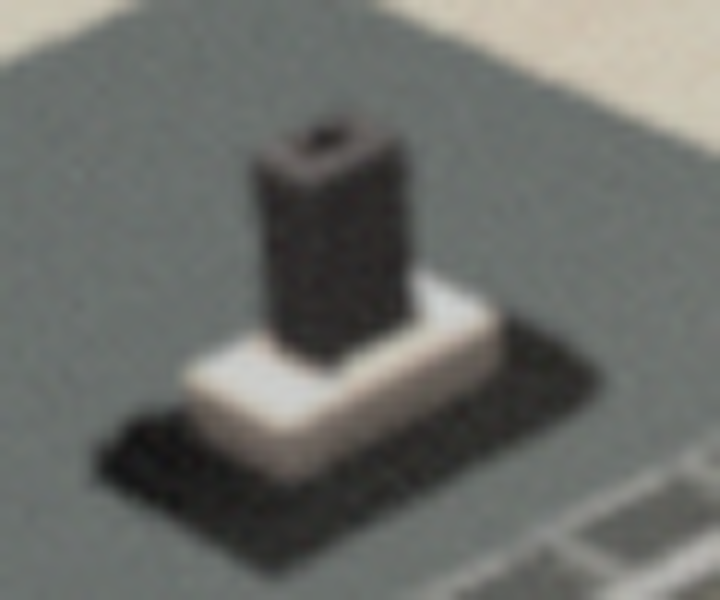

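```bash
python3 - <<'E'
from h import *
def P(n,pts,o,k,z):
    p=np.array([ray(n,o[0]+(x+.5)/k-.5,o[1]+(y+.5)/k-.5,z)[:2] for x,y in pts]); return p
def rep(name,p):
    c=p.mean(0); a=(p[0]+p[1]-p[2]-p[3]); print(name,c.round(1),"yaw",round(float(np.arctan2(a[1],a[0])),3),"len",np.round(np.linalg.norm(a)/2,1),"wid",np.round(np.linalg.norm(p[0]-p[1]+p[3]-p[2])/2,1))
rep("head top",P("top",[(185,138),(357,140),(362,455),(190,457)],(320,160),12,28))
rep("handle top",P("top",[(283,190),(370,190),(375,328),(288,330)],(320,160),12,78))
rep("dock",P("top",[(106,74),(388,74),(402,543),(112,543)],(320,160),12,5))
rep("handle s",P("scene",[(335,100),(402,145),(318,180),(258,155)],(160,155),12,78))
rep("long",P("top",[(449-320,127),(491-320,127),(490-320,235),(438-320,233)],(110,170),8,48))
rep("short",P("top",[(112,130),(157,126),(174,173),(128,185)],(120,115),8,48))
# pedestal: disc and base
rep("ped top",P("top",[(115,120),(213,120),(213,222),(115,222)],(175,145),8,60))
rep("ped base",P("top",[(83,93),(301,93),(301,310),(83,310)],(175,145),8,6))
# foot long in scene
rep("long foot scene",P("scene",[(418-320,200),(535-320,200),(535-320,297),(418-320,297)],(350,245),8,3))
rep("long foot top",P("top",[(238,145),(238,145),(238,247),(238,247)],(110,170),8,3))
#box
p=P("top",[(152,135),(434,137),(425,565)],(240,105),6.5,28); print("box",p.round(1))
K=[(207,462),(500,510),(487,587),(200,537)]
rep("buf",P("top",K,(175,145),8,25))
E
python3 - <<'E'
import cv2,numpy as np
s=cv2.imread("pics/scene0.png");t=cv2.imread("pics/top0.png")
def c(im,u,v,w,h,k):return cv2.resize(im[v:v+h,u:u+w],None,fx=k,fy=k,interpolation=cv2.INTER_CUBIC)
cv2.imwrite("pics/c1.png",c(s,265,195,60,75,8))
cv2.imwrite("pics/c2.png",cv2.convertScaleAbs(c(t,245,105,70,110,5.4),alpha=1.5))
cv2.imwrite("pics/c3.png",cv2.convertScaleAbs(c(t,115,178,30,34,16),alpha=1.6))
E
```

```text
head top [ 447.8 -231. ] yaw -0.017 len 65.6 wid 35.3
handle top [ 448.5 -231.1] yaw 0.001 len 27.4 wid 17.0
dock [ 448.8 -231.4] yaw -0.011 len 99.3 wid 60.0
handle s [ 450.6 -229.7] yaw -3.068 len 25.2 wid 22.0
long [430.8 290.9] yaw -0.03 len 32.5 wid 14.2
short [574.7 271.4] yaw 0.327 len 16.9 wid 14.1
ped top [491.2 127.6] yaw 0.007 len 31.0 wid 29.4
ped base [491.3 126.4] yaw 0.006 len 69.5 wid 69.0
long foot scene [430.2 291. ] yaw -2.683 len 36.3 wid 30.5
long foot top [430.9 276. ] yaw 0.023 len 32.4 wid 0.0
box [[ 598.5  -37.2]
 [ 596.7 -145.8]
 [ 430.8 -138.6]]
buf [387.2  75.2] yaw -0.13 len 23.5 wid 90.4
```

View pics/c1.png

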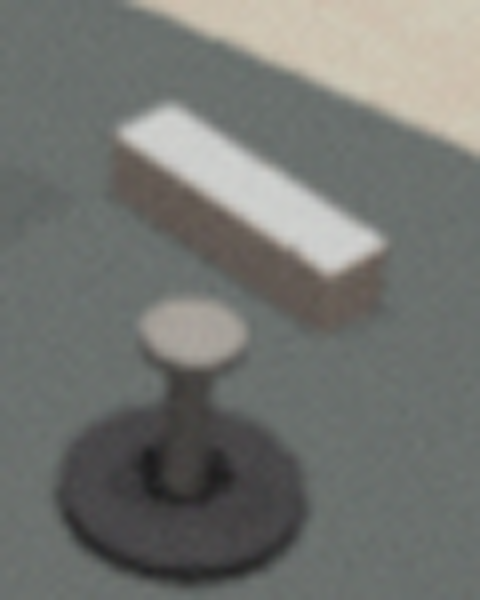

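View pics/c2.png

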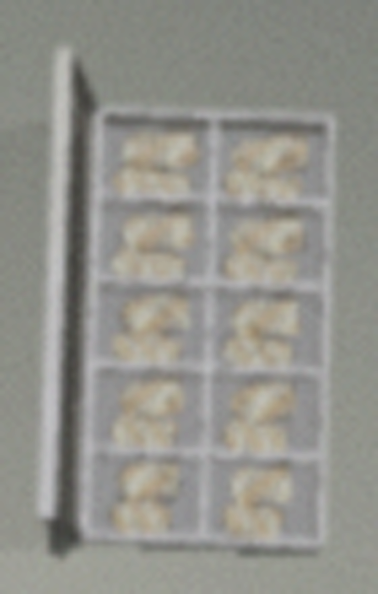

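View pics/c3.png

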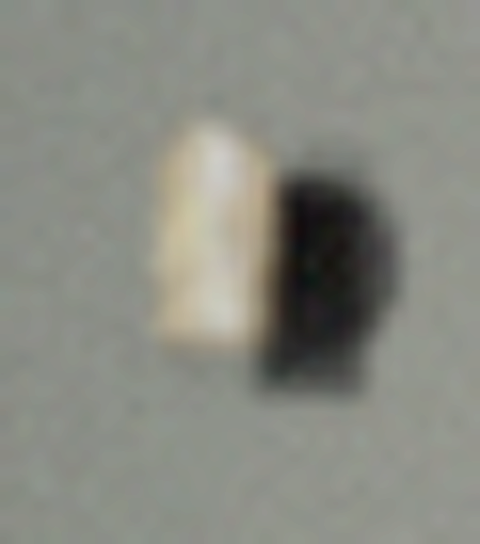

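```bash
cat >> h.py <<'E'
from scipy.spatial.transform import Rotation as Ro
def go(pos,yaw=None):
    from cell import ctrl
    s=ctrl.read_state(); R=Ro.from_euler('xyz',s["tool_rot"])
    d=R.inv().apply(np.array(pos,float)-s["eef_pos"])/25
    tw=0 if yaw is None else -np.degrees((yaw-s["tool_rot"][2]+np.pi)%(2*np.pi)-np.pi)/6
    print("at",s["eef_pos"].round(1),s["tool_rot"].round(3),"F",s["force"].round(1),"w",round(s["width"],1),"t",round(s["clock"],2)); print("units",d.round(2),"twist",round(tw,2))
E
python3 -c "
from h import *
go((431,291,140),np.pi-0.04)"
```

```text
at [232.9 606.3 230.5] [-3.14   0.     2.775] F [-0.6  0.8  0.1] w 85.7 t 0.1
units [-11.92  -8.92   3.63] twist -3.12
```

Candidates for the long nail, in top view pixels, are (128,192), with a nail about 33 mm long, and (137,134), about 17 mm long. I take (128,192); the close crop confirms the length. For the dock, the black one at (341,187) holds the lamp. The turquoise ones at (381,145) and (370,296) are decoys.

Request:
{"fn": "servo_tool", "kwargs": {
  "commands": [-0.5,-0.4,0,0,0,-1.5,-1.1,0,-0.5,0,-2.8,-2.1,0.2,-1,0,-4.2,-3.1,0.6,-1.6,0,-5.6,-4.2,1.1,-2.2,0,-7,-5.2,1.7,-2.7,0,-8.4,-6.3,2.3,-3.12,0,-9.8,-7.3,2.9,-3.12,0,-11,-8.2,3.3,-3.12,0,-11.7,-8.75,3.55,-3.12,0]
}}

```text
clock: 0.93
eef_pos: [428.3, 295.6, 141.7]
tool_rot: [-3.141, -0.0, 3.101]
force: [1.6, -0.7, -0.5]
width: 85.1
```

Request:
{"fn": "servo_tool", "kwargs": {
  "commands": [0,0,0,0,0,0,0,0,0,0,0,0,0,0,0]
}}

```text
clock: 1.18
eef_pos: [427.5, 298.1, 142.4]
tool_rot: [3.141, -0.001, 3.101]
force: [-0.8, 0.3, 0.6]
width: 85.8
```

```bash
python3 -c "
from h import *
go((431,291,14),np.pi-0.04)
from cell import ctrl
for n in('scene','top'):
    cv2.imwrite(f'pics/{n}1.png',ctrl.get_image(n)['img'])
s=cv2.imread('pics/scene1.png');cv2.imwrite('pics/d1.png',cv2.resize(s[130:310,290:480],None,fx=3,fy=3,interpolation=cv2.INTER_CUBIC))"
```

```text
at [427.5 298.1 142.4] [ 3.141e+00 -1.000e-03  3.101e+00] F [-0.8  0.3  0.6] w 85.8 t 1.18
units [-0.16 -0.28  5.14] twist -0.0
```

View pics/d1.png

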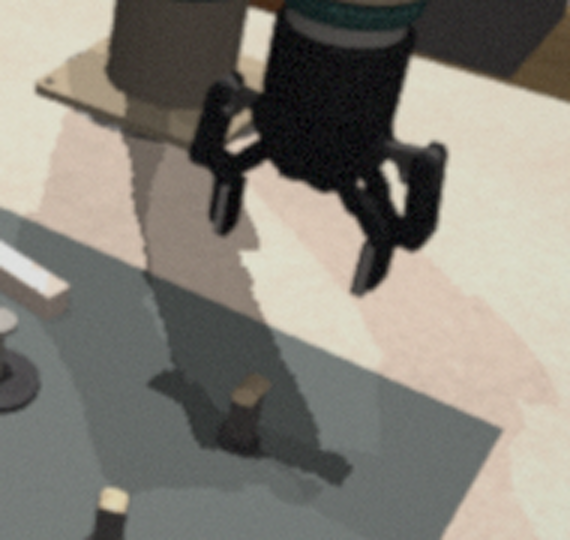

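```bash
python3 -c "
from h import *
for y in(42,0,-42): print(proj('scene',(427.5,298+y,152)))"
```

```text
[408.09825074 226.93773374]
[386.33305574 217.98460153]
[365.79107083 209.53463788]
```

Request:
{"fn": "servo_tool", "kwargs": {
  "commands": [-0.16,-0.28,0.3,0,0,-0.16,-0.28,1,0,0,-0.16,-0.28,1.7,0,0,-0.16,-0.28,2.2,0,0,-0.16,-0.28,2.5,0,0,-0.16,-0.28,2.5,0,0]
}}

```text
clock: 1.78
eef_pos: [430.1, 290.3, 78.5]
tool_rot: [-3.14, -0.002, 3.103]
force: [0.1, 0.0, 0.5]
width: 85.5
```

```bash
python3 -c "
from h import *
go((431,291,14),np.pi-0.04)
from cell import ctrl
for n in('scene','top'):
    cv2.imwrite(f'pics/{n}2.png',ctrl.get_image(n)['img'])
s=cv2.imread('pics/scene2.png');t=cv2.imread('pics/top2.png')
cv2.imwrite('pics/d2.png',np.hstack([cv2.resize(s[180:290,320:420],(400,440)),cv2.resize(t[150:260,80:180],(400,440))]))"
```

```text
at [430.1 290.3  78.5] [-3.140e+00 -2.000e-03  3.103e+00] F [0.1 0.  0.5] w 85.5 t 1.78
units [-0.04  0.03  2.58] twist 0.01
```

View pics/d2.png

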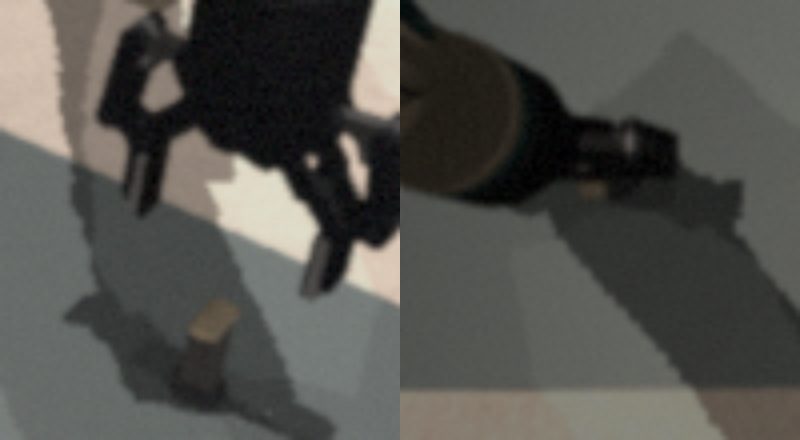

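The fingertips straddle the nail and are centred over it, with the jaws along y. I'll descend.

Request:
{"fn": "servo_tool", "kwargs": {
  "commands": [-0.04,0.03,0.4,0,0,-0.04,0.03,1,0,0,-0.04,0.03,1.6,0,0,-0.04,0.03,2.1,0,0,-0.04,0.03,2.4,0,0,-0.04,0.03,2.55,0,0,-0.04,0.03,2.55,0,0]
}}

```text
clock: 2.47
eef_pos: [432.3, 291.2, 15.8]
tool_rot: [-3.141, -0.001, 3.102]
force: [0.2, -0.3, -0.1]
width: 85.2
```

```bash
python3 -c "
from h import *
go((431,291,14),np.pi-0.04)
from cell import ctrl
s=ctrl.get_image('scene')['img']
cv2.imwrite('pics/d3.png',cv2.resize(s[200:300,320:420],(600,600)))"
```

```text
at [432.3 291.2  15.8] [-3.141e+00 -1.000e-03  3.102e+00] F [ 0.2 -0.3 -0.1] w 85.2 t 2.47
units [ 0.05 -0.01  0.07] twist -0.0
```

View pics/d3.png

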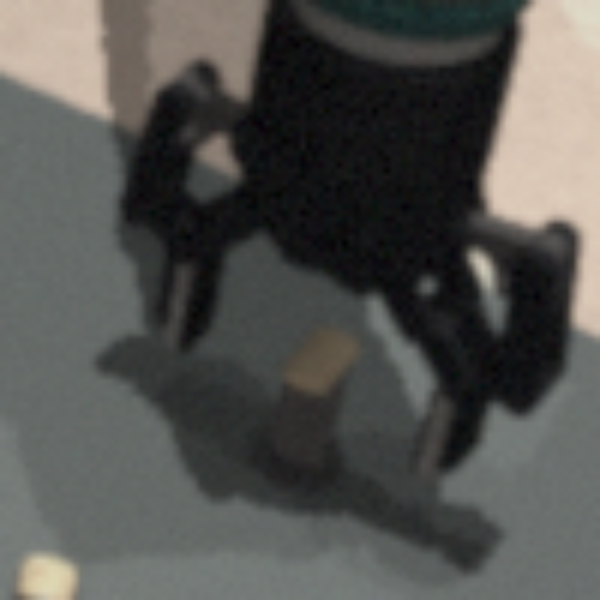

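Request:
{"fn": "servo_tool", "kwargs": {
  "commands": [0,0,0,0,0.4,0,0,0,0,0.6,0,0,0,0,0.75,0,0,0,0,0.85,0,0,0,0,1,0,0,0,0,1,0,0,0,0,1,0,0,0,0,1,0,0,0,0,1,0,0,0,0,1]
}}

```text
clock: 3.35
eef_pos: [432.7, 291.4, 16.7]
tool_rot: [3.141, 0.001, 3.101]
force: [-0.4, -0.3, 6.2]
width: 17.0
```

Request:
{"fn": "servo_tool", "kwargs": {
  "commands": [0,0,0,0,1,0,0,0,0,1,0,0,-0.2,0,1,0,0,-0.5,0,1,0,0,-0.8,0,1,0,0,-0.8,0,1]
}}

```text
clock: 3.85
eef_pos: [433.2, 291.8, 37.8]
tool_rot: [3.14, 0.002, 3.101]
force: [0.6, 0.3, -0.2]
width: 16.8
```

```bash
python3 -c "
from h import *
go((491.3,127.3,130),np.pi-0.04)
from cell import ctrl
s=ctrl.get_image('scene')['img']
cv2.imwrite('pics/d4.png',cv2.resize(s[200:300,320:420],(600,600)))"
```

```text
at [433.2 291.8  37.8] [3.140e+00 2.000e-03 3.101e+00] F [ 0.6  0.3 -0.2] w 16.8 t 3.85
units [-2.59 -6.48 -3.69] twist -0.0
```

View pics/d4.png

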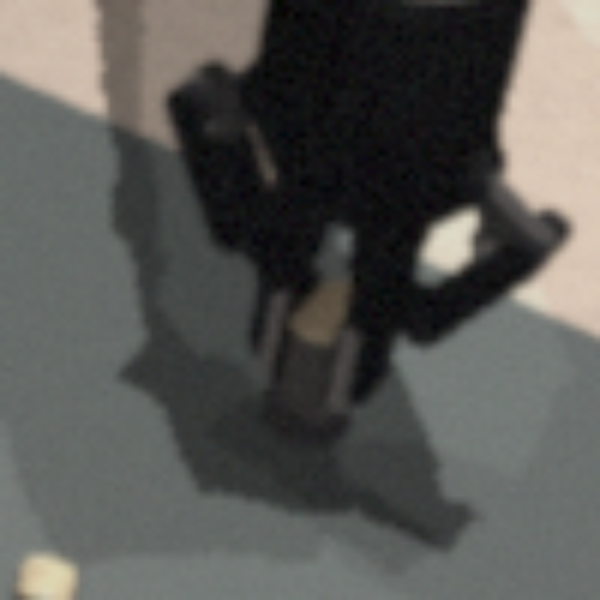

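Request:
{"fn": "servo_tool", "kwargs": {
  "commands": [0,0,-0.7,0,1,0,0,-1.7,0,1,-0.2,-0.4,-2.7,0,1,-0.6,-1.4,-3.4,0,1,-1,-2.6,-3.7,0,1,-1.5,-3.8,-3.7,0,1,-2,-5,-3.7,0,1,-2.4,-5.9,-3.7,0,1,-2.62,-6.4,-3.7,0,1,-2.65,-6.5,-3.7,0,1]
}}

```text
clock: 4.73
eef_pos: [493.1, 122.4, 128.7]
tool_rot: [-3.14, 0.0, 3.096]
force: [-0.5, 0.1, -1.2]
width: 16.9
```

Request:
{"fn": "servo_tool", "kwargs": {
  "commands": [0,0,0,0,1,0,0,0,0,1,0,0,0,0,1]
}}

```text
clock: 4.98
eef_pos: [491.4, 128.0, 128.7]
tool_rot: [3.141, -0.001, 3.104]
force: [0.1, 0.1, 0.8]
width: 16.7
```

```bash
python3 -c "
from h import *
go((492.8,127.3,76.7),np.pi-0.04)
from cell import ctrl
s=ctrl.get_image('scene')['img'];t=ctrl.get_image('top')['img']
cv2.imwrite('pics/scene5.png',s);cv2.imwrite('pics/top5.png',t)
cv2.imwrite('pics/d5.png',np.hstack([cv2.resize(s[180:280,240:340],(400,400)),cv2.resize(t[110:210,150:250],(400,400))]))"
```

```text
at [491.4 128.  128.7] [ 3.141e+00 -1.000e-03  3.104e+00] F [0.1 0.1 0.8] w 16.7 t 4.98
units [-0.06 -0.03  2.08] twist 0.02
```

View pics/d5.png

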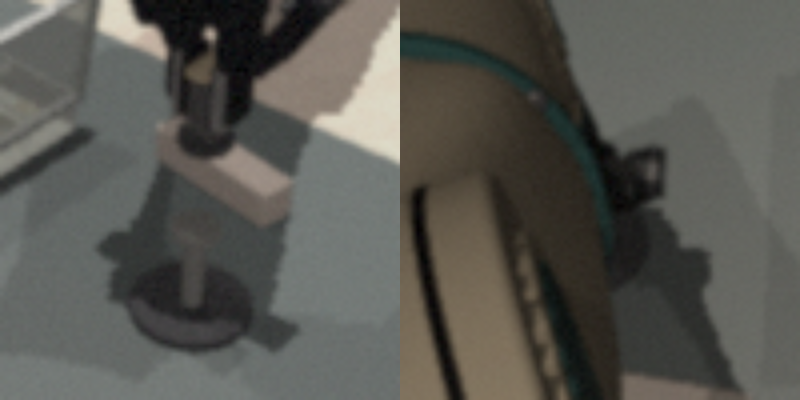

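Request:
{"fn": "servo_tool", "kwargs": {
  "commands": [-0.06,-0.03,0.3,0,1,-0.06,-0.03,0.8,0,1,-0.06,-0.03,1.3,0,1,-0.06,-0.03,1.6,0,1,-0.06,-0.03,1.8,0,1,-0.06,-0.03,1.8,0,1,-0.06,-0.03,1.8,0,1]
}}

```text
clock: 5.67
eef_pos: [493.5, 125.6, 83.6]
tool_rot: [-3.142, -0.0, 3.102]
force: [-0.0, -0.5, 0.4]
width: 16.8
```

```bash
python3 -c "
from h import *
go((492.8,127.3,76.7),np.pi-0.04)
from cell import ctrl
s=ctrl.get_image('scene')['img']
cv2.imwrite('pics/scene6.png',s)
cv2.imwrite('pics/d6.png',cv2.convertScaleAbs(cv2.resize(s[200:270,255:325],(600,600),interpolation=cv2.INTER_CUBIC),alpha=1.7))"
```

```text
at [493.5 125.6  83.6] [-3.142 -0.     3.102] F [-0.  -0.5  0.4] w 16.8 t 5.67
units [0.03 0.07 0.28] twist 0.0
```

View pics/d6.png

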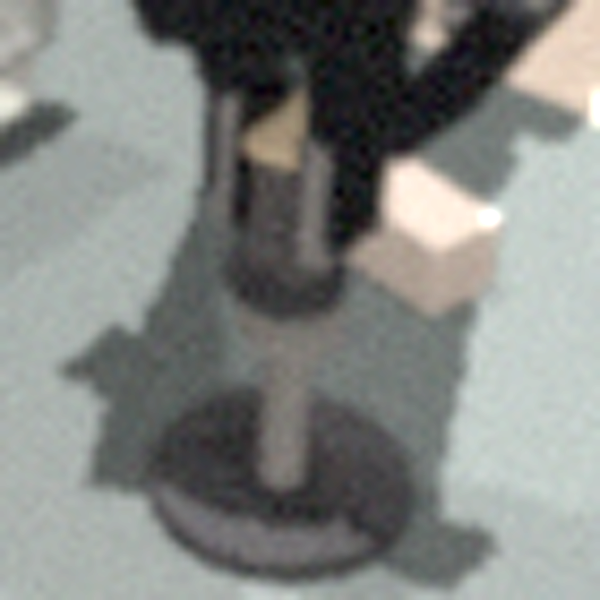

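```bash
python3 -c "
from h import *
for n,c in(('cent',(491.3,127.3,66.9)),('near',(503.9,135.4,66.9)),('L',(491.3+8.1,127.3-12.6,66.9)),('R',(491.3-8.1,127.3+12.6,66.9)),('discnear',(491.3+11.8,127.3+7.6,60)),('disc c',(491.3,127.3,60)),('baseR',(491.3-.54*34,127.3+.84*34,8)),('baseL',(491.3+.54*34,127.3-.84*34,8))):
    p=proj('scene',c); print(n,((p-[255,200]+.5)*8.571).round(0))"
```

```text
cent [298. 287.]
near [295. 325.]
L [237. 282.]
R [359. 292.]
discnear [293. 345.]
disc c [296. 309.]
baseR [418. 482.]
baseL [150. 458.]
```

Request:
{"fn": "servo_tool", "kwargs": {
  "commands": [0,0.06,0.05,0,1,0,0.06,0.12,0,1,0,0.06,0.18,0,1,0,0.06,0.23,0,1,0,0.06,0.26,0,1,0,0.06,0.26,0,1]
}}

```text
clock: 6.22
eef_pos: [493.5, 126.8, 77.2]
tool_rot: [-3.142, -0.0, 3.101]
force: [0.5, -0.3, -0.3]
width: 17.0
```

```bash
python3 -c "
from h import *
go((492.8,127.3,76.7),np.pi-0.04)
from cell import ctrl
s=ctrl.get_image('scene')['img']
cv2.imwrite('pics/scene7.png',s)
cv2.imwrite('pics/d7.png',cv2.convertScaleAbs(cv2.resize(s[200:270,255:325],(600,600),interpolation=cv2.INTER_CUBIC),alpha=1.7))"
```

```text
at [493.5 126.8  77.2] [-3.142 -0.     3.101] F [ 0.5 -0.3 -0.3] w 17.0 t 6.22
units [0.03 0.02 0.02] twist -0.0
```

View pics/d7.png

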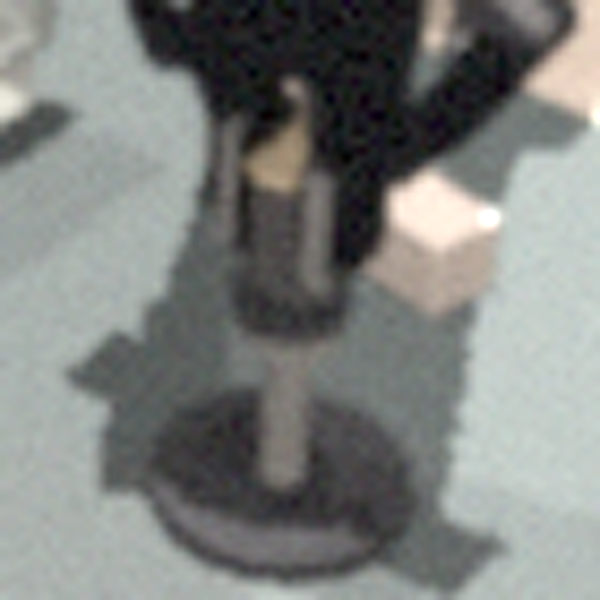

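Request:
{"fn": "servo_tool", "kwargs": {
  "commands": [0.03,0.02,0.03,0,1,0.03,0.02,0.06,0,1,0.03,0.02,0.06,0,1,0.03,0.02,0.06,0,1]
}}

```text
clock: 6.6
eef_pos: [493.2, 127.3, 76.6]
tool_rot: [-3.142, 0.001, 3.101]
force: [-1.1, -0.3, 7.1]
width: 16.9
```

```bash
python3 -c "
from h import *
go((492.8,127.3,76.7),np.pi-0.04)"
```

```text
at [493.2 127.3  76.6] [-3.142e+00  1.000e-03  3.101e+00] F [-1.1 -0.3  7.1] w 16.9 t 6.6
units [ 0.02 -0.   -0.  ] twist -0.0
```

Contact at about 7 N, so it is seated. I'll open gently.

Request:
{"fn": "servo_tool", "kwargs": {
  "commands": [0,0,-0.02,0,1,0,0,-0.02,0,0.75,0,0,-0.02,0,0.7,0,0,-0.02,0,0.65,0,0,-0.02,0,0.5,0,0,-0.02,0,0.3,0,0,-0.02,0,0,0,0,-0.02,0,0,0,0,-0.02,0,0,0,0,-0.02,0,0]
}}

```text
clock: 7.43
eef_pos: [492.9, 127.4, 76.3]
tool_rot: [3.142, -0.0, 3.101]
force: [-0.2, -0.4, -0.1]
width: 85.2
```

Request:
{"fn": "servo_tool", "kwargs": {
  "commands": [0,0,0,0,0,0,0,-0.3,0,0,0,0,-0.8,0,0,0,0,-1.4,0,0,0,0,-2.2,0,0,0,0,-3,0,0,0,0,-3.8,0,0,0,0,-4.4,0,0,0,0,-4.6,0,0,0,0,-4.6,0,0]
}}

```text
clock: 8.27
eef_pos: [493.8, 127.7, 192.8]
tool_rot: [3.141, 0.003, 3.101]
force: [0.0, -0.0, -0.4]
width: 85.4
```

```bash
python3 -c "
from h import *
go((448.7,-230.8,200),np.pi-0.03)
from cell import ctrl
s=ctrl.get_image('scene')['img']
cv2.imwrite('pics/scene8.png',s)
cv2.imwrite('pics/d8.png',cv2.convertScaleAbs(cv2.resize(s[200:270,255:325],(600,600),interpolation=cv2.INTER_CUBIC),alpha=1.7))"
```

```text
at [493.8 127.7 192.8] [3.141e+00 3.000e-03 3.101e+00] F [ 0.  -0.  -0.4] w 85.4 t 8.27
units [  1.22 -14.4   -0.3 ] twist -0.1
```

View pics/d8.png

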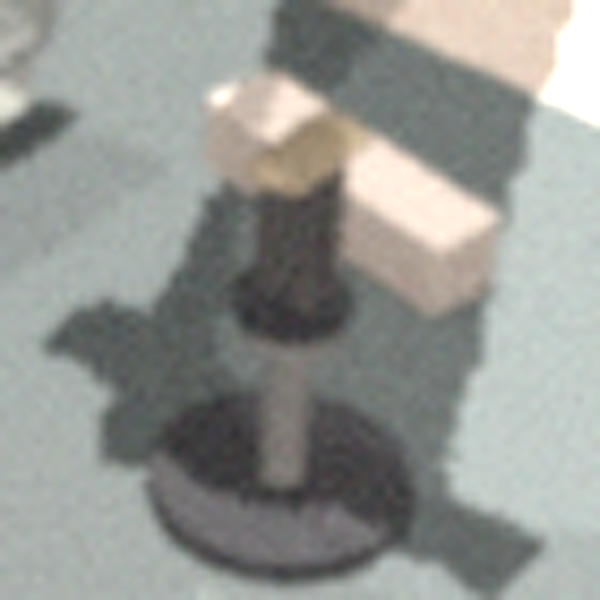

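The holder stands released and centred on the pedestal, at image (289,225). Now I'll go to the lamp.

Request:
{"fn": "servo_tool", "kwargs": {
  "commands": [0.05,-0.5,-0.2,0,0,0.1,-1.5,-0.3,0,0,0.25,-3,-0.3,0,0,0.4,-4.5,-0.3,0,0,0.5,-6,-0.3,0,0,0.65,-7.5,-0.3,0,0,0.8,-9,-0.3,0,0,0.9,-10.5,-0.3,0,0,1,-12,-0.3,0,0,1.1,-13.3,-0.3,0,0]
}}

```text
clock: 9.15
eef_pos: [449.8, -207.0, 197.9]
tool_rot: [-3.141, -0.003, 3.099]
force: [0.4, -0.2, 0.0]
width: 85.5
```

Request:
{"fn": "servo_tool", "kwargs": {
  "commands": [0.07,-0.6,0,-0.1,0,0.1,-1,0,-0.1,0,0.1,-1.05,0,-0.1,0,0.1,-1.05,0,-0.1,0]
}}

```text
clock: 9.48
eef_pos: [448.0, -229.5, 198.2]
tool_rot: [3.14, -0.001, 3.111]
force: [-0.2, -0.2, -0.3]
width: 85.4
```

```bash
python3 -c "
from h import *
go((448.7,-230.8,110),np.pi-0.03)
from cell import ctrl
s=ctrl.get_image('scene')['img'];t=ctrl.get_image('top')['img']
cv2.imwrite('pics/top9.png',t)
cv2.imwrite('pics/d9.png',np.hstack([cv2.resize(s[100:220,130:250],(400,400)),cv2.convertScaleAbs(cv2.resize(t[125:225,125:225],(400,400),interpolation=cv2.INTER_CUBIC),alpha=1.6)]))
cream=((t[...,2].astype(int)-t[...,0])>14).astype(np.uint8)
print(blob('top',cream,(175,150,30,30),108.5))
"
```

```text
at [ 448.  -229.5  198.2] [ 3.140e+00 -1.000e-03  3.111e+00] F [-0.2 -0.2 -0.3] w 85.4 t 9.48
units [-0.04 -0.06  3.53] twist -0.0
(array([489.5, 126.2]), 89, 3.053, array([18.8, 31.2]))
```

View pics/d9.png

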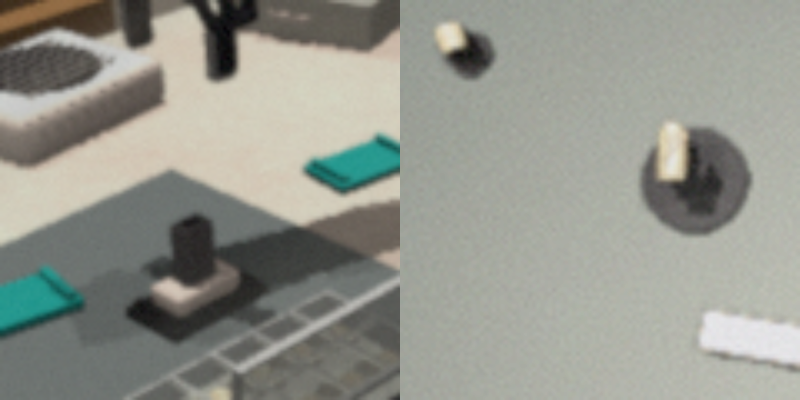

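Request:
{"fn": "servo_tool", "kwargs": {
  "commands": [-0.04,-0.06,0.4,0,0,-0.04,-0.06,1.2,0,0,-0.04,-0.06,2.1,0,0,-0.04,-0.06,3,0,0,-0.04,-0.06,3.6,0,0,-0.04,-0.06,4,0,0,-0.04,-0.06,4.2,0,0,-0.04,-0.06,4.2,0,0]
}}

```text
clock: 10.25
eef_pos: [449.2, -230.4, 92.8]
tool_rot: [3.141, -0.002, 3.113]
force: [-0.4, 0.3, -0.2]
width: 85.4
```

```bash
python3 -c "
from h import *
go((448.7,-230.8,37),np.pi-0.02)
from cell import ctrl
s=ctrl.get_image('scene')['img']
cv2.imwrite('pics/d10.png',cv2.resize(s[110:220,130:240],(600,600),interpolation=cv2.INTER_CUBIC))
"
```

```text
at [ 449.2 -230.4   92.8] [ 3.141e+00 -2.000e-03  3.113e+00] F [-0.4  0.3 -0.2] w 85.4 t 10.25
units [ 0.02 -0.02  2.23] twist -0.08
```

View pics/d10.png

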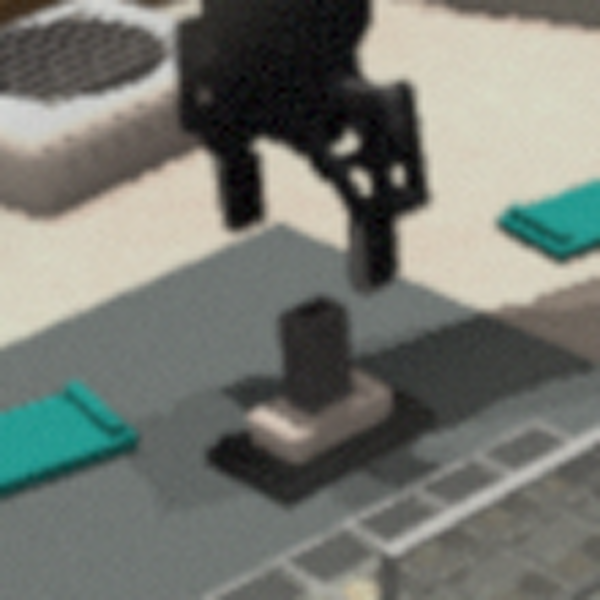

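Request:
{"fn": "servo_tool", "kwargs": {
  "commands": [0.02,-0.02,0.3,-0.08,0,0.02,-0.02,0.8,-0.08,0,0.02,-0.02,1.3,-0.08,0,0.02,-0.02,1.7,-0.08,0,0.02,-0.02,2,-0.08,0,0.02,-0.02,2.2,-0.08,0,0.02,-0.02,2.2,-0.08,0,0.02,-0.02,2.2,-0.08,0]
}}

```text
clock: 10.97
eef_pos: [449.0, -231.9, 38.8]
tool_rot: [3.142, -0.0, 3.12]
force: [0.4, 0.1, 0.3]
width: 85.3
```

```bash
python3 -c "
from h import *
go((448.7,-230.8,37),np.pi-0.02)
from cell import ctrl
s=ctrl.get_image('scene')['img']
cv2.imwrite('pics/d11.png',cv2.convertScaleAbs(cv2.resize(s[130:220,140:230],(600,600),interpolation=cv2.INTER_CUBIC),alpha=1.4))
"
```

```text
at [ 449.  -231.9   38.8] [ 3.142 -0.     3.12 ] F [0.4 0.1 0.3] w 85.3 t 10.97
units [0.01 0.04 0.07] twist -0.01
```

View pics/d11.png

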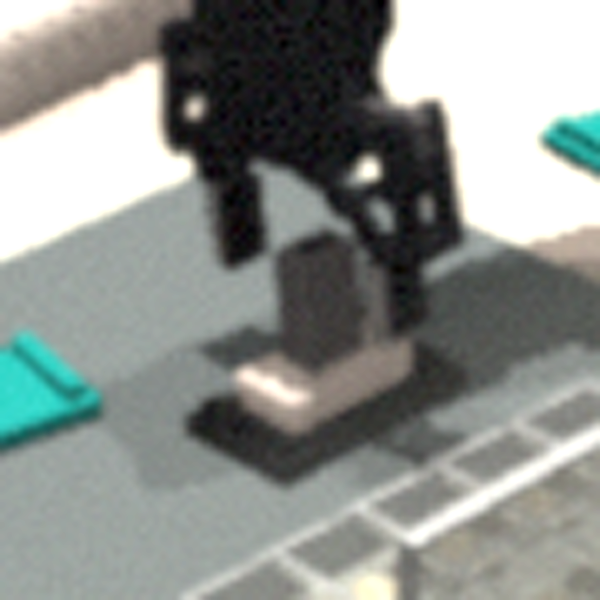

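The handle sits between the fingers, so I'll close.

Request:
{"fn": "servo_tool", "kwargs": {
  "commands": [0.01,0.04,0,0,0.4,0.01,0.04,0,0,0.6,0.01,0.04,0,0,0.7,0.01,0.04,0,0,0.8,0.01,0.04,0,0,1,0.01,0.04,0,0,1,0.01,0.04,0,0,1,0.01,0.04,0,0,1,0.01,0.04,0,0,1,0.01,0.04,0,0,1]
}}

```text
clock: 11.85
eef_pos: [448.8, -230.9, 39.0]
tool_rot: [-3.142, 0.0, 3.12]
force: [-0.4, 0.1, 4.5]
width: 19.6
```

```bash
python3 -c "
from h import *
go((448.7,-230.8,70))"
```

```text
at [ 448.8 -230.9   39. ] [-3.142  0.     3.12 ] F [-0.4  0.1  4.5] w 19.6 t 11.85
units [ 0.01  0.   -1.24] twist 0
```

Request:
{"fn": "servo_tool", "kwargs": {
  "commands": [0,0,0,0,1,0,0,0,0,1,0,0,-0.1,0,1,0,0,-0.3,0,1,0,0,-0.7,0,1,0,0,-1.1,0,1,0,0,-1.3,0,1,0,0,-1.3,0,1]
}}

```text
clock: 12.52
eef_pos: [449.8, -231.3, 72.9]
tool_rot: [-3.14, 0.003, 3.12]
force: [0.4, -0.6, -1.4]
width: 19.3
```

```bash
python3 -c "
from h import *
go((491,127,215),np.pi-0.06)
from cell import ctrl
s=ctrl.get_image('scene')['img']
cv2.imwrite('pics/d12.png',cv2.convertScaleAbs(cv2.resize(s[110:220,130:240],(600,600),interpolation=cv2.INTER_CUBIC),alpha=1.4))
"
```

```text
at [ 449.8 -231.3   72.9] [-3.14e+00  3.00e-03  3.12e+00] F [ 0.4 -0.6 -1.4] w 19.3 t 12.52
units [-1.36 14.36 -5.69] twist 0.37
```

View pics/d12.png

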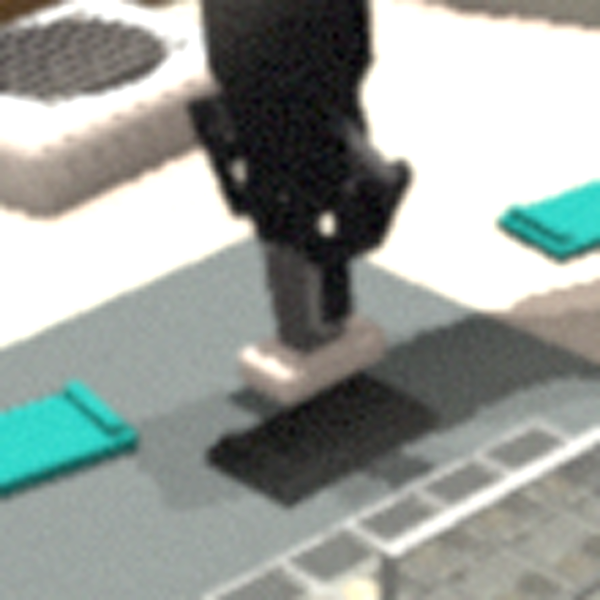

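Request:
{"fn": "servo_tool", "kwargs": {
  "commands": [0,0,-0.4,0,1,0,0,-1.2,0,1,0,0,-2.1,0,1,0,0,-3.1,0,1,0,0,-4.1,0,1,0,0.2,-5,0,1,-0.05,0.6,-5.5,0,1,-0.1,1.3,-5.7,0,1,-0.2,2.2,-5.7,0,1,-0.3,3.2,-5.7,0,1]
}}

```text
clock: 13.4
eef_pos: [457.8, -151.1, 214.7]
tool_rot: [-3.141, 0.001, 3.118]
force: [0.3, -0.0, -0.7]
width: 19.4
```

Request:
{"fn": "servo_tool", "kwargs": {
  "commands": [-0.1,1,0,0,1,-0.2,2,0,0,1,-0.3,3,0,0.1,1,-0.4,4,0,0.2,1,-0.5,5,0,0.3,1,-0.6,6,0,0.37,1,-0.7,7,0,0.37,1,-0.75,7.7,0,0.37,1,-0.8,8.2,0,0.37,1,-0.8,8.4,0,0.37,1]
}}

```text
clock: 14.23
eef_pos: [482.3, 61.0, 214.1]
tool_rot: [3.14, 0.0, 3.085]
force: [0.9, 0.1, -1.2]
width: 19.5
```

```bash
python3 -c "
from h import *
go((491,127,190),np.pi-0.06)
from cell import ctrl
s=ctrl.get_image('scene')['img']
cv2.imwrite('pics/d13.png',cv2.convertScaleAbs(cv2.resize(s[110:260,190:340],(600,600),interpolation=cv2.INTER_CUBIC),alpha=1.4))
"
```

```text
at [482.3  61.  214.1] [3.14  0.    3.085] F [ 0.9  0.1 -1.2] w 19.5 t 14.23
units [-0.2   2.65  0.97] twist 0.03
```

View pics/d13.png

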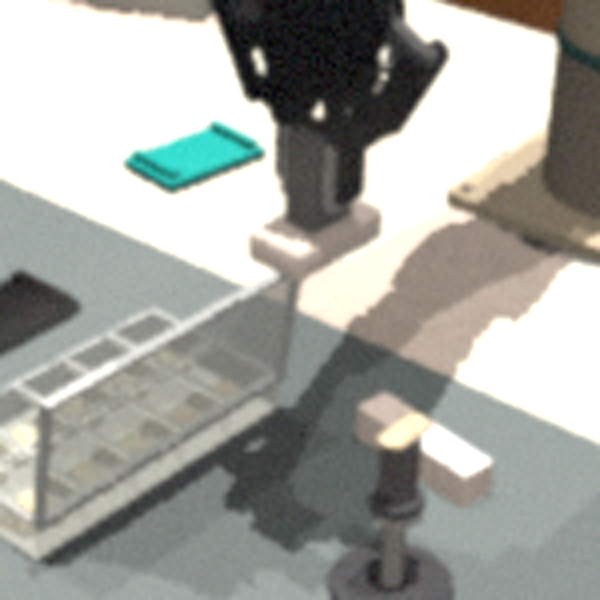

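Request:
{"fn": "servo_tool", "kwargs": {
  "commands": [-0.05,0.7,0,0,1,-0.1,1.4,0,0,1,-0.15,2,0,0,1,-0.2,2.4,0.1,0,1,-0.2,2.55,0.3,0,1,-0.2,2.6,0.5,0,1,-0.2,2.6,0.7,0,1,-0.2,2.6,0.8,0,1,-0.2,2.6,0.8,0,1]
}}

```text
clock: 15.03
eef_pos: [490.6, 121.7, 192.9]
tool_rot: [-3.14, -0.002, 3.08]
force: [-1.3, 0.2, -2.0]
width: 19.3
```

Request:
{"fn": "servo_tool", "kwargs": {
  "commands": [0,0,0,0,1,0,0,0,0,1]
}}

```text
clock: 15.2
eef_pos: [491.4, 122.6, 193.8]
tool_rot: [-3.141, 0.0, 3.081]
force: [0.3, 0.4, -1.5]
width: 19.1
```

```bash
python3 -c "
from h import *
go((491,127,151),np.pi-0.06)
from cell import ctrl
s=ctrl.get_image('scene')['img']
cv2.imwrite('pics/scene14.png',s)
cv2.imwrite('pics/d14.png',cv2.convertScaleAbs(cv2.resize(s[170:270,240:340],(600,600),interpolation=cv2.INTER_CUBIC),alpha=1.5))
"
```

```text
at [491.4 122.6 193.8] [-3.141  0.     3.081] F [ 0.3  0.4 -1.5] w 19.1 t 15.2
units [0.03 0.18 1.71] twist -0.01
```

View pics/d14.png

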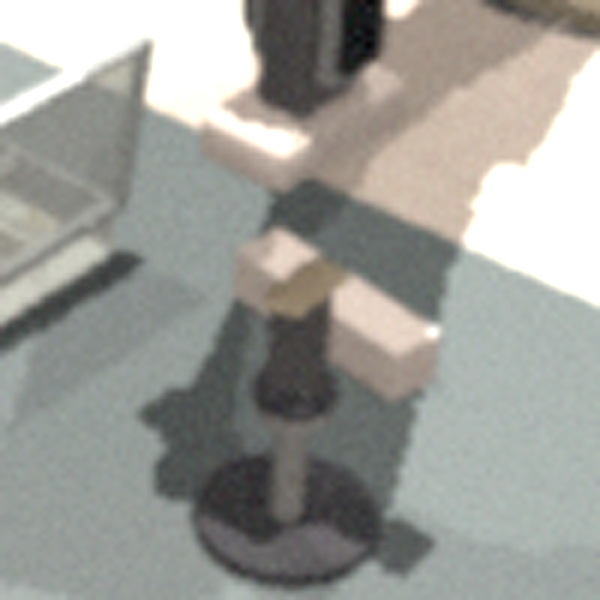

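Request:
{"fn": "servo_tool", "kwargs": {
  "commands": [0.02,0.18,0.1,0,1,0.02,0.18,0.3,0,1,0.02,0.18,0.6,0,1,0.02,0.18,0.9,0,1,0.02,0.18,1.1,0,1,0.02,0.18,1.2,0,1,0.02,0.18,1.2,0,1,0.02,0.18,1.2,0,1]
}}

```text
clock: 15.92
eef_pos: [491.0, 127.6, 163.6]
tool_rot: [-3.141, -0.0, 3.082]
force: [-0.6, 0.2, -1.6]
width: 19.4
```

```bash
python3 -c "
from h import *
go((491,127,151),np.pi-0.06)
from cell import ctrl
s=ctrl.get_image('scene')['img']
cv2.imwrite('pics/scene15.png',s)
cv2.imwrite('pics/d15.png',cv2.convertScaleAbs(cv2.resize(s[175:250,250:325],(600,600),interpolation=cv2.INTER_CUBIC),alpha=1.6))
def q(P): return ((proj('scene',P)-[250,175]+.5)*8).round(0)
a=-0.06;c,sn=np.cos(a),np.sin(a)
st=ctrl.read_state()['eef_pos']; u=st[2]-29
print('nail ends',[q((491+17*k*c,127+17*k*sn,109)) for k in(1,-1)],'top c',q((491,127,110)))
print('lamp bottom/top corners',[(q((st[0]+i*33*c-j*18*sn,st[1]+i*33*sn+j*18*c,u)),q((st[0]+i*33*c-j*18*sn,st[1]+i*33*sn+j*18*c,u+18))) for i,j in((1,-1),(1,1),(-1,1))])
"
```

```text
at [491.  127.6 163.6] [-3.141 -0.     3.082] F [-0.6  0.2 -1.6] w 19.4 t 15.92
units [-0.   -0.02  0.5 ] twist 0.0
nail ends [array([285., 365.]), array([369., 309.])] top c [328. 334.]
lamp bottom/top corners [(array([195., 280.]), array([198., 220.])), (array([308., 340.]), array([313., 279.])), (array([472., 230.]), array([478., 171.]))]
```

View pics/d15.png

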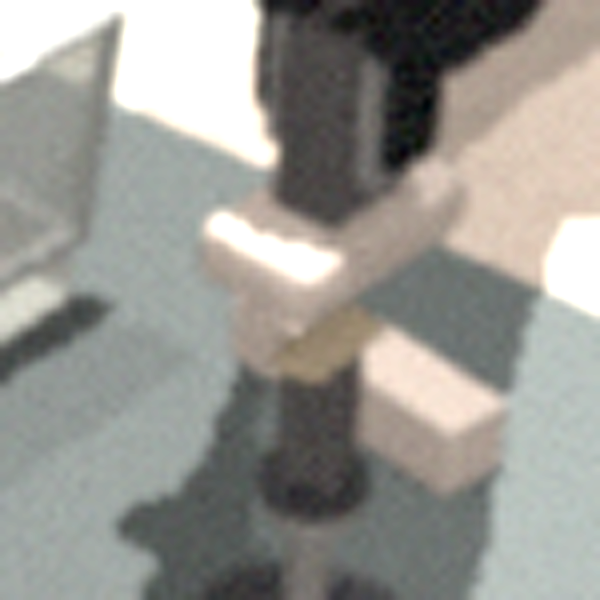

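```bash
cat > ov.py <<'E'
from h import *
def overlay(src,out,tcp,yaw,roll=0,u0=29,o=(250,160),w=75,h=75,nail=None,k=8,dx=(0,0)):
    s=cv2.imread(src); im=cv2.convertScaleAbs(cv2.resize(s[o[1]:o[1]+h,o[0]:o[0]+w],(w*k,h*k),interpolation=cv2.INTER_CUBIC),alpha=1.5)
    def q(P): return tuple(((proj('scene',P)-o+.5)*k+dx).round().astype(int).tolist())
    def box(c,R,lx,ly,z0,z1,col,r=0):
        pts=[]
        for z in(z0,z1):
            ring=[q(c+R.apply([i*lx/2,j*ly/2,z])) for i,j in((1,1),(1,-1),(-1,-1),(-1,1))]
            cv2.polylines(im,[np.array(ring)],True,col,1); pts.append(ring)
        for a,b in zip(*pts): cv2.line(im,a,b,col,1)
    c=np.array(tcp)-[0,0,u0]; R=Ro.from_euler('ZX',[yaw,roll])
    box(c,R,66,36,0,18,(0,0,255)); box(c,R,30,20,18,68,(0,255,0))
    if nail is not None:
        R2=Ro.from_euler('Z',nail[3]); n=np.array(nail[:3]); box(n,R2,34,16,47,50,(255,0,0)); box(n,R2,12,18,6,45,(255,128,0))
        t=np.linspace(0,2*np.pi,40)
        for z in(0,6): cv2.polylines(im,[np.array([q(n+[15*np.cos(a),15*np.sin(a),z]) for a in t])],True,(255,0,255),1)
    cv2.imwrite(out,im)
E
python3 -c "
from ov import *
overlay('pics/scene15.png','pics/e1.png',(491,127.6,163.6),-0.06,nail=(491,127,60,-0.06))"
```

```text
(no output)
```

View pics/e1.png

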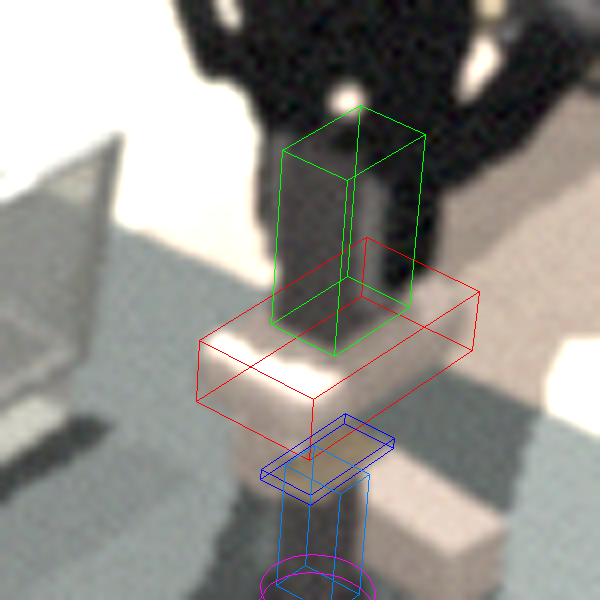

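```bash
python3 -c "
from ov import *
for i,y in enumerate((0.08,0.2)):
  overlay('pics/scene15.png',f'pics/e2{i}.png',(491,127.6,163.6),y,u0=28,o=(265,160),w=50,h=70,dx=(0,-6),nail=(491,127,60,-0.06))
cv2.imwrite('pics/e2.png',np.hstack([cv2.imread('pics/e20.png'),cv2.imread('pics/e21.png')]))"
```

```text
(no output)
```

View pics/e2.png

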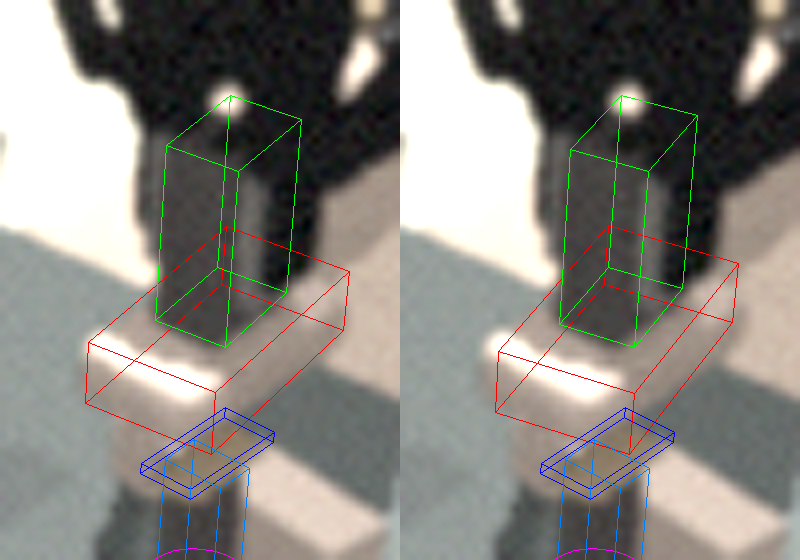

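```bash
python3 -c "
from ov import *
overlay('pics/scene0.png','pics/e3.png',(448.7,-230.8,39),-0.015,o=(165,150),w=50,h=60)
overlay('pics/scene0.png','pics/e3b.png',(448.7,-230.8,39),0.12,o=(165,150),w=50,h=60)
cv2.imwrite('pics/e3.png',np.hstack([cv2.imread('pics/e3.png'),cv2.imread('pics/e3b.png')]))"
```

```text
(no output)
```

View pics/e3.png

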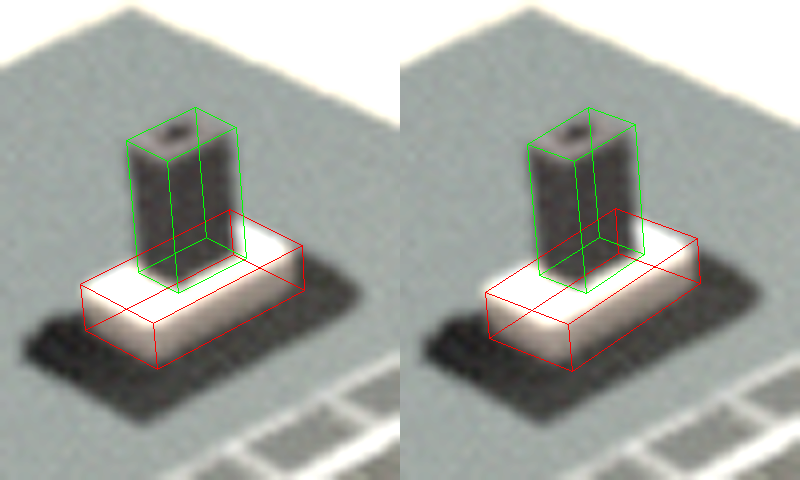

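```bash
python3 -c "
import cv2,numpy as np
s=cv2.imread('pics/scene15.png')
a=cv2.resize(s[165:225,265:320],None,fx=10,fy=10,interpolation=cv2.INTER_CUBIC)
cv2.imwrite('pics/f1.png',cv2.convertScaleAbs(a,alpha=1.3))
from cell import ctrl
t=ctrl.get_image('top')['img'];cv2.imwrite('pics/top15.png',t)
cv2.imwrite('pics/f2.png',cv2.convertScaleAbs(cv2.resize(t[110:220,140:240],None,fx=6,fy=5.4),alpha=1.5))"
```

```text
(no output)
```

View pics/f1.png

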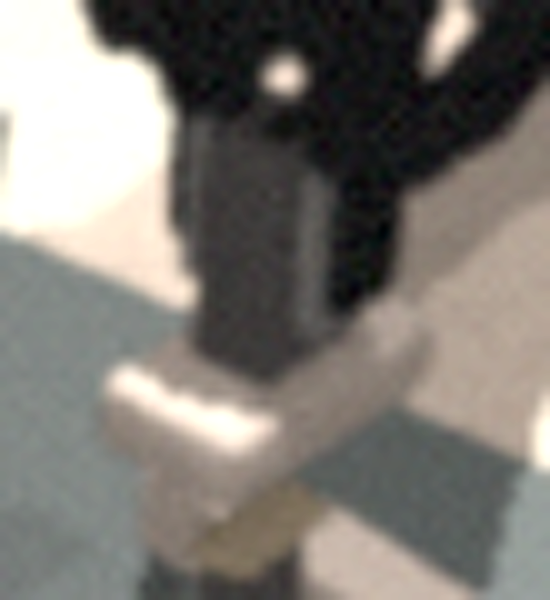

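View pics/f2.png

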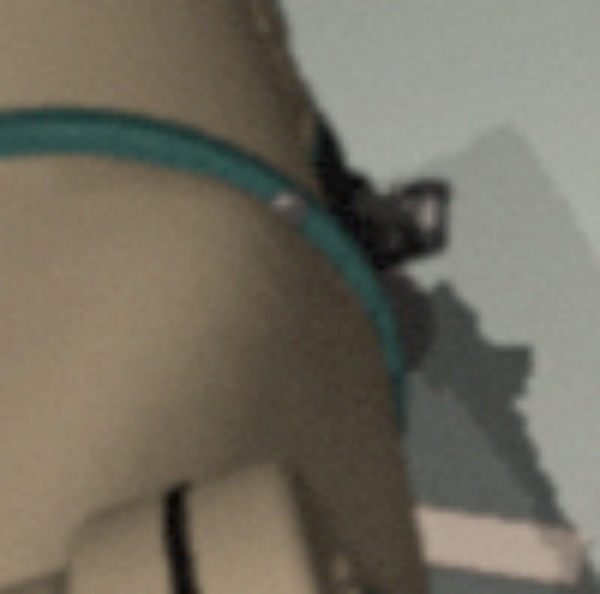

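```bash
python3 -c "
from ov import *
d=cv2.imread('pics/d12.png'); im=np.zeros((384,512,3),np.uint8); im[110:220,130:240]=cv2.resize((d/1.4).astype(np.uint8),(110,110),interpolation=cv2.INTER_AREA); cv2.imwrite('pics/g.png',im)
for i,y in enumerate((-0.02,0.1)): overlay('pics/g.png',f'pics/g{i}.png',(449.8,-231.3,72.9),y,o=(165,140),w=50,h=60)
cv2.imwrite('pics/g01.png',np.hstack([cv2.imread('pics/g0.png'),cv2.imread('pics/g1.png')]))"
```

```text
(no output)
```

View pics/g01.png

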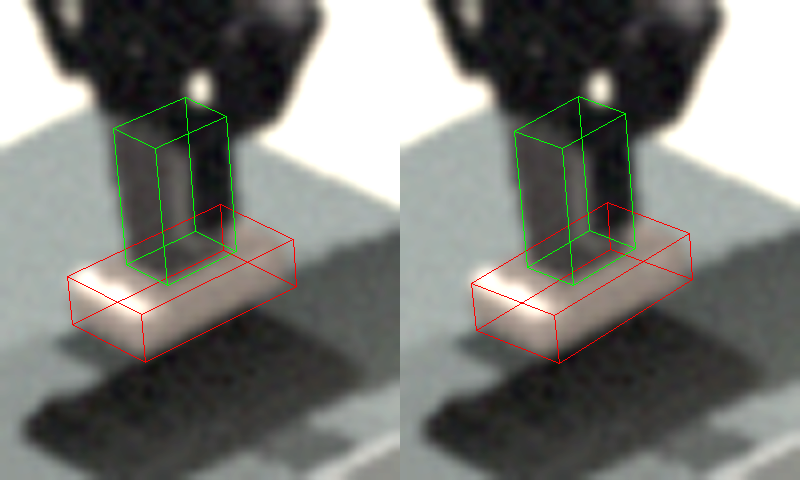

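Request:
{"fn": "servo_tool", "kwargs": {
  "commands": [0,0,-0.3,0,1,0,0,-0.8,0,1,0,0,-1.2,0,1,0,0,-1.4,0,1,-0.1,0.4,-1.4,0,1,-0.3,1.2,-1.4,0,1,-0.6,2.2,-1.4,0,1,-0.9,3.2,-1.4,0,1,-1.2,3.9,-1.2,0,1,-1.3,4.1,-0.8,0,1]
}}

```text
clock: 16.85
eef_pos: [531.2, 233.6, 184.4]
tool_rot: [3.137, 0.003, 3.086]
force: [0.9, 0.6, -1.4]
width: 19.3
```

Request:
{"fn": "servo_tool", "kwargs": {
  "commands": [0,0,0.4,0,1,0,0,0.8,0,1,0,0,1.2,0,1,0,0,1.5,0,1,0,0,1.5,0,1,0,0,1.5,0,1,0,0,1.5,0,1]
}}

```text
clock: 17.43
eef_pos: [530.0, 227.6, 146.6]
tool_rot: [3.141, 0.001, 3.081]
force: [0.1, -0.6, -1.5]
width: 19.5
```

```bash
python3 -c "
from ov import *
from cell import ctrl
cv2.imwrite('pics/scene16.png',ctrl.get_image('scene')['img']);cv2.imwrite('pics/top16.png',ctrl.get_image('top')['img'])
st=ctrl.read_state();go((491,127,200)); e=st['eef_pos']; print(proj('scene',e))
o=(proj('scene',e)-[25,35]).astype(int).tolist()
s=cv2.imread('pics/scene16.png')[o[1]:o[1]+60,o[0]:o[0]+50]
overlay('pics/scene16.png','pics/h1.png',e,-0.06,o=o,w=50,h=60)
cv2.imwrite('pics/h1.png',np.hstack([cv2.convertScaleAbs(cv2.resize(s,None,fx=8,fy=8,interpolation=cv2.INTER_CUBIC),alpha=1.5),cv2.imread('pics/h1.png')]))"
```

```text
at [530.1 228.  146.9] [3.141e+00 1.000e-03 3.081e+00] F [-0.2  0.4 -0.6] w 19.2 t 17.53
units [ 1.32 -4.13 -2.13] twist 0
[325.00399198 230.83854394]
```

View pics/h1.png

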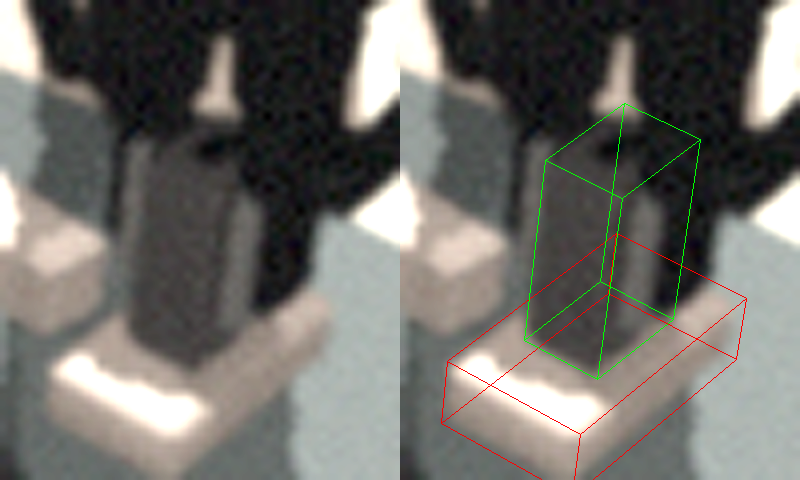

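View pics/top16.png

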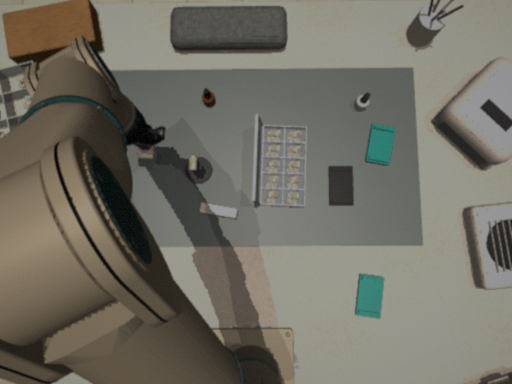

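```bash
cat > fit.py <<'E'
from h import *
from scipy.optimize import differential_evolution
K,T=cams['scene']; Ti=np.linalg.inv(T)
def hullpts(r,rv=3):
    P=[]
    for sx in(1,-1):
        for sy in(1,-1):
            for a in np.linspace(0,np.pi/2,7):
                for (ins,z) in((rv,0),(0,rv),(0,18-rv),(rv,18)):
                    rr=max(r-ins,0.01)
                    P.append([sx*(33-r+rr*np.cos(a)),sy*(18-r+rr*np.sin(a)),z])
    return np.array(P)
def fit(src,tcp,yaw0,roi,u0=29,r=None,S=4):
    s=cv2.imread(src).astype(int); x0,y0,w,h=roi; c=s[y0:y0+h,x0:x0+w]
    head=((c[...,2]-c[...,0]>5)&(c.mean(2)>85)).astype(np.uint8)
    n,l,st,_=cv2.connectedComponentsWithStats(head); i=1+np.argmax(st[1:,4]); head=(l==i)
    dark=c.mean(2)<75 if True else None
    dark=cv2.dilate(dark.astype(np.uint8),np.ones((2,2)))>0
    H=cv2.resize(head.astype(np.uint8)*255,None,fx=S,fy=S,interpolation=cv2.INTER_LINEAR)>127
    def mk(p):
        yaw,pit,du,dv,rr=p
        X=Ro.from_euler('ZY',[yaw,pit]).apply(hullpts(rr)-[0,0,u0+18.7])+np.array(tcp)+[0,0,18.7]
        q=(X@Ti[:3,:3].T+Ti[:3,3])@K.T; q=q[:,:2]/q[:,2:]+[du-x0+.5,dv-y0+.5]
        m=np.zeros(H.shape,np.uint8); cv2.fillConvexPoly(m,cv2.convexHull((q*S).round().astype(np.int32)),1); return m>0
    D=cv2.resize(dark.astype(np.uint8),None,fx=S,fy=S,interpolation=cv2.INTER_NEAREST)>0
    def L(p): m=mk(p); return ((m^H)&~(D&m&~H&TOP)).sum()/S/S
    # dark pixels in upper part (handle/fingers) don't count
    TOP=np.ones_like(H)
    b=[(yaw0-.35,yaw0+.35),(-.25,.25),(-3,3),(-3,3),(1,12) if r is None else (r-.01,r+.01)]
    R=differential_evolution(L,b,seed=1,maxiter=120,popsize=12,tol=1e-6)
    print(src,"yaw,pitch,du,dv,r",R.x.round(3),"loss px",round(R.fun,1),"head px",head.sum())
    m=mk(R.x); im=cv2.resize(c.astype(np.uint8),None,fx=S*2,fy=S*2,interpolation=cv2.INTER_CUBIC)
    for M,col in((m,(0,0,255)),(H,(0,255,0))):
        cs,_=cv2.findContours(cv2.resize(M.astype(np.uint8),None,fx=2,fy=2,interpolation=cv2.INTER_NEAREST),0,2); cv2.drawContours(im,cs,-1,col,1)
    return im
if __name__=="__main__":
    a=fit('pics/scene0.png',(448.7,-230.8,39),-0.015,(165,160,50,45))
    b=fit('pics/scene16.png',(530.1,228,146.9),-0.06,(300,217,48,45))
    cv2.imwrite('pics/i1.png',np.hstack([a,b[:, :]]))
E
python3 fit.py
```

```text
pics/scene0.png yaw,pitch,du,dv,r [ 0.221 -0.226  1.159 -0.348  3.14 ] loss px 43.9 head px 162
pics/scene16.png yaw,pitch,du,dv,r [-0.041 -0.021 -0.918 -0.737  2.348] loss px 9.4 head px 405
```

View pics/i1.png

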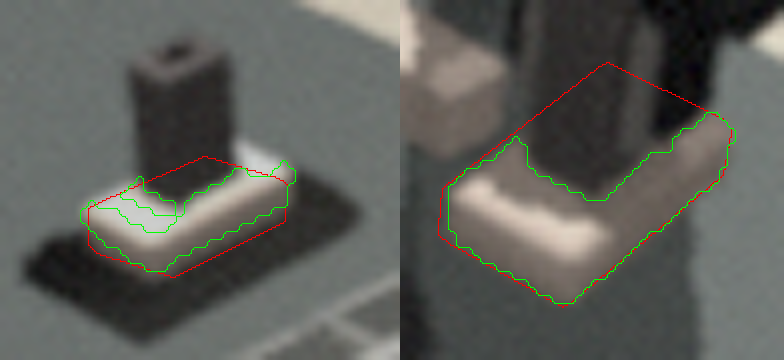

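The silhouette fit of the held lamp is tight: yaw −0.04, pitch −0.02, so it has not slipped. Now back over the nail.

Request:
{"fn": "servo_tool", "kwargs": {
  "commands": [0,0,-0.4,0,1,0,0,-1,0,1,0,0,-1.5,0,1,0.1,-0.2,-1.7,0,1,0.3,-0.8,-1.7,0,1,0.6,-1.7,-1.7,0,1,0.9,-2.7,-1.7,0,1,1.1,-3.5,-1.7,0,1,1.27,-4,-1.7,0,1,1.32,-4.13,-1.7,0,1]
}}

```text
clock: 18.37
eef_pos: [489.6, 124.0, 189.2]
tool_rot: [-3.14, -0.001, 3.078]
force: [-0.1, 0.5, -1.7]
width: 19.5
```

Request:
{"fn": "servo_tool", "kwargs": {
  "commands": [0,0,0,0,1,0,0,0,0,1,0,0,0,0,1,0,0,0,0,1]
}}

```text
clock: 18.7
eef_pos: [490.9, 128.4, 188.8]
tool_rot: [3.141, 0.0, 3.083]
force: [0.5, 0.1, -1.5]
width: 19.3
```

```bash
python3 -c "
from h import *
go((491,127,160),np.pi-0.06)"
```

```text
at [490.9 128.4 188.8] [3.141 0.    3.083] F [ 0.5  0.1 -1.5] w 19.3 t 18.7
units [-0.01 -0.06  1.15] twist 0.02
```

Request:
{"fn": "servo_tool", "kwargs": {
  "commands": [0,-0.06,0.2,0,1,0,-0.06,0.5,0,1,0,-0.06,0.8,0,1,0,-0.06,1,0,1,0,-0.06,1.15,0,1,0,-0.06,1.15,0,1,0,-0.06,1.15,0,1,0,-0.06,1.15,0,1]
}}

```text
clock: 19.37
eef_pos: [490.6, 125.4, 160.1]
tool_rot: [3.141, 0.0, 3.082]
force: [-0.5, 0.3, -1.3]
width: 19.2
```

```bash
python3 -c "
from h import *
go((491,127,152),np.pi-0.06)"
```

```text
at [490.6 125.4 160.1] [3.141 0.    3.082] F [-0.5  0.3 -1.3] w 19.2 t 19.37
units [-0.01  0.06  0.33] twist -0.0
```

Request:
{"fn": "servo_tool", "kwargs": {
  "commands": [-0.01,0.05,0.1,0,1,-0.01,0.05,0.2,0,1,-0.01,0.05,0.3,0,1,-0.01,0.05,0.32,0,1,-0.01,0.05,0.32,0,1,-0.01,0.05,0.32,0,1,-0.01,0.05,0.32,0,1]
}}

```text
clock: 19.95
eef_pos: [490.8, 126.6, 152.1]
tool_rot: [3.142, 0.0, 3.082]
force: [0.9, 0.1, -1.5]
width: 19.3
```

```bash
python3 -c "
from ov import *
from cell import ctrl
cv2.imwrite('pics/scene17.png',ctrl.get_image('scene')['img']);cv2.imwrite('pics/top17.png',ctrl.get_image('top')['img'])
go((491,127,152)); e=ctrl.read_state()['eef_pos']
o=[262,170]
s=cv2.imread('pics/scene17.png')[o[1]:o[1]+70,o[0]:o[0]+50]
overlay('pics/scene17.png','pics/j1.png',e,-0.05,o=o,w=50,h=70,nail=(491,127,60,-0.06),dx=(-7,-5))
cv2.imwrite('pics/j1.png',np.hstack([cv2.convertScaleAbs(cv2.resize(s,None,fx=8,fy=8,interpolation=cv2.INTER_CUBIC),alpha=1.5),cv2.imread('pics/j1.png')]))"
```

```text
at [490.9 126.7 152.1] [3.142 0.    3.082] F [ 0.3 -0.5 -1.9] w 19.5 t 20.05
units [-0.01  0.01  0.01] twist 0
```

View pics/j1.png

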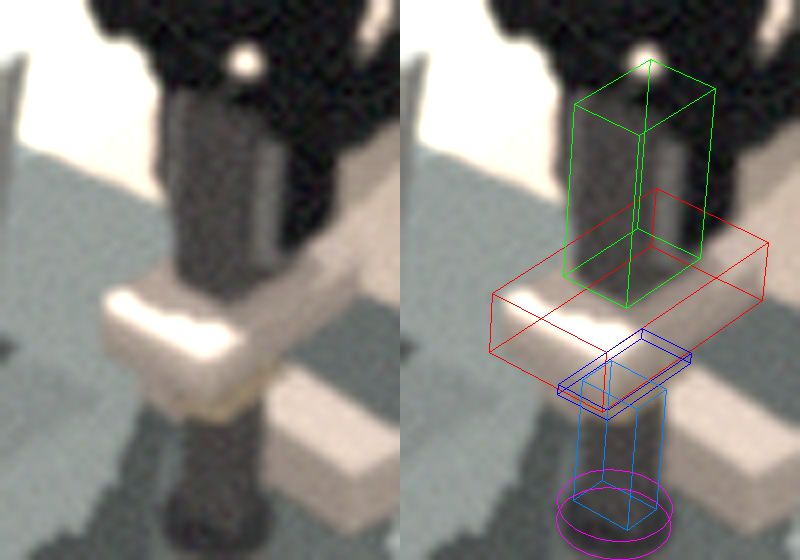

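Request:
{"fn": "servo_tool", "kwargs": {
  "commands": [0,0,0,0,1,0,0,0,0,1,0,0,0,0,1,0,0,0,0,1,0,0,0,0,1,0,0,0,0,1]
}}

```text
clock: 20.55
eef_pos: [490.8, 126.6, 152.1]
tool_rot: [3.142, 0.0, 3.082]
force: [0.3, 0.6, -1.2]
width: 19.9
```

```bash
python3 -c "
from fit import *
a=fit('pics/scene17.png',(490.9,126.7,152.1),-0.05,(268,190,45,35),r=2.3)
cv2.imwrite('pics/k1.png',a)
from cell import ctrl
s=ctrl.read_state(); print(s['eef_pos'].round(1),np.abs(s['qd']).max().round(4),s['width'])"
```

```text
pics/scene17.png yaw,pitch,du,dv,r [-0.397  0.245 -2.611  1.024  2.29 ] loss px 242.4 head px 617
[490.8 126.6 152.1] 0.0014 19.920031837655543
```

View pics/top17.png

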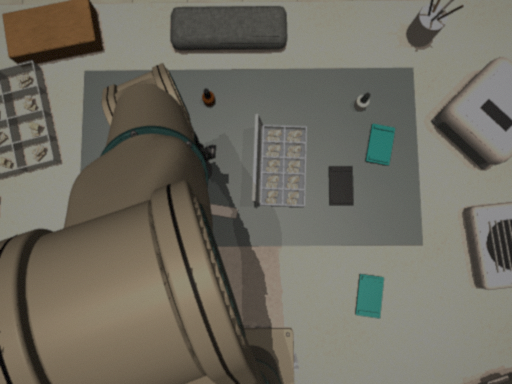

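View pics/k1.png

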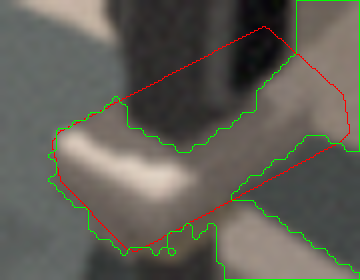

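The last silhouette fit is invalid: the head merges with the buffer, the nail and the table behind it. The clean-background fit and the overlay agree with each other and the arm is at rest, so I'll hand in.

```bash
python3 -c "
from cell import ctrl
print(ctrl.finish_job())"
```

```text
the job is handed in; nothing more can be done
None
```

I stood the long-nail holder on the pedestal and released it. I then took the lamp from the black dock, carried it over the tip box well above the lid, and handed in with it held about 12 mm above the nail at 20.6 s. No verdict was reported.

**Holder:** it touched down on the pedestal at about 7 N. After release, the images show it upright and within about 2 mm of the pedestal's centre.

**Lamp:** at the end the tool was at (490.8, 126.6, 152.1) mm and the arm was practically still. By calculation the lamp centre is about 72 mm above the holder's centre (allowed 62 to 80). It is centred within about 3 mm, with its yaw within about 0.05 rad of the nail's. A fit against a clear background beforehand showed about 0.02 rad of tilt and no slip in the grip.

**Checks that failed or disagreed:**
- **Last lamp fit:** the silhouette fit at the final pose failed, because the head merges with the buffing block and table behind it.
- **Early overlay:** it suggested a yaw difference of about 0.1 rad. The clear-background fit did not bear this out, so I put it down to the rounded, brightly lit corners.
- **Top camera:** the arm hid the nail from it, so the final centring rests on the scene camera and the arm's own position readings.

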